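# Put the riveting bench in order

## Robot

A 6-joint arm with a two-finger parallel gripper is mounted at the origin on the work surface. World frame = base frame: x ahead of the robot, y to its left, z up, the work surface at z = 0. Lengths are in mm, angles in rad, forces in N, time in s.
With the tool pointing down it reaches from about 350 to 975 mm from the base axis. Payload 4.9 kg.
Tool frame: the origin (TCP) lies midway between the tips of the shut fingers; the grasp point (between the pads) lies 19 mm behind it; z points along the fingers, y is the line along which they close (so a half turn about z gives the same grasp; the last joint's range is limited). The gripper opens to 85 mm and grips with 20 to 120 N. Pads are 22 mm wide; open, the fingers measure 114 mm over their backs; the gripper's body (76 mm by 85 mm) begins 54 mm behind the grasp point. The pads swing forward as they close: fully open they stand 13 mm farther back than shut.
Start: joints at [1.055, 0.053, 1.613, -0, 1.476, -0.119], TCP at [241.531, 576.424, 231.304] pointing down, gripper open.
Joint ranges: [-3.01, 3.01], [-1.01, 2.22], [0.06, 2.58], [-1.02, 4.17], [0.09, 2.62], [-3.14, 3.14]. Speed limits (rad/s): [2.57, 2.57, 3.14, 3.14, 3.14, 3.14].

## Interface

Orientations are given as a 3x3 rotation matrix whose columns are the frame's x, y, z axes.
In Python, from station import status, viewer, job gives the robot as it stands.
- The arm moves only by the tool advance, called as name(argument=value, ...) on one line, values as JSON. Schema: {"type":"object","properties":{"plan":{"type":"array","items":{"type":"number"},"minItems":4,"maxItems":40},"finger_gap":{"type":"number"},"clamp_n":{"type":"number"},"only":{"type":"string"},"quiet":{"type":"boolean"},"lines":{"type":"string"}},"required":["plan"],"additionalProperties":false}. plan is one flat list of numbers that holds 1 to 10 rows one after another, with no inner brackets; each row has 4 numbers: dx, dy, dz in mm, then a turn about the tool's z in rad; each row shifts and turns the commanded pose from where the row before left it, along the tool's axes as they then stand; what a row does not reach is not made up. A row lasts 1/8 s, in which the tool goes at most 62.5 mm and 0.188 rad, less where a joint would pass 70% of its speed; a pose out of reach is approached as far as the arm can. finger_gap is the finger opening in mm, set as the call begins (left out keeps the last). The fingers move at their own pace and stop on an object; clamp_n is the grip in N (left out, the last holds). Time passes only in rows, so rows that do not move let the fingers close. The tool returns the time, the measured TCP pose, the force, the opening and the grip force at its end. only (a regular expression) keeps the lines of the reply that match it, lines (a string "A,B") keeps lines A to B, and quiet returns only ok. Input that does not fit is refused with a message, and nothing moves.
- status.state(): the state, without advancing time (a new reading comes with each control period).
- viewer.grab_frame(name): name is "side" or "top"; returns the picture (400x640x3 uint8, blue, green, red); there is no depth.
- viewer.camera_params(name): a dict with "camera_matrix" (3x3 intrinsics, pixels), "xyz" and "attitude" of the camera in the world. Camera axes: x right, y up, looking along -z (the intrinsics and any distortion apply to the point x, -y, -z); pixel columns grow to the right and rows downward; lengths in mm; the calibration is good to about 2 mm. A picture is of the moment at which its call begins. camera_params takes no time and is no camera call.
- job.hand_in(): hands the job in; it is judged then, once.
The state is a dict: "time_s": time; "joint_positions": joint angles; "joint_velocities": joint speeds; "effort": joint torques, N m; "tool_pos": TCP position; "tool_rot": TCP orientation; "contact_force": force on the tool from outside, world axes, zero at the start; "moment": the same for the moment, N m; "grip_width": finger opening in mm; "grip_force": force on a finger pad.
Only numpy, scipy, OpenCV 4.12 (cv2) and the standard library are available. Lean on these libraries where they do the work, as an engineer would, in place of code of your own. Each camera call takes 0.05 s, during which the arm holds its last target. There are 200 camera calls.

## Task

Put the five loose riveting parts away: each goes in the empty near bay of the tray whose screwed-down sample is of its kind (U-channel brackets, solid steel bucking bars, mushroom rivet set), lying or standing flat on the tray's floor the same way up as it was found, none on top of another or on a wall. Set the parts down rather than drop or throw them, and leave the cup of rivets standing where it is.

Things in the scene. Friction and masses are not known exactly. Their poses are not given: they have to be found in the camera images.
- channel_tray: Fixed wooden tray, 172 (x) by 200 mm (y), floor 4 mm thick, walls 4 mm thick with tops at z 18 mm. Wide empty near bay for the parts: inside x -82 to +28, y -96 to +96 mm. Narrow far bay (x 32 to 82): sample grey U-channel bracket, lying along y (24 mm high), screwed down, which alone tells the trays apart. Origin: centre of underside, z up, +x away from the robot, to the sample; yaw within 0.25.
- bar_tray: Fixed wooden tray, 172 (x) by 200 mm (y), floor 4 mm thick, walls 4 mm thick with tops at z 18 mm. Wide empty near bay for the parts: inside x -82 to +28, y -96 to +96 mm. Narrow far bay (x 32 to 82): sample solid steel bar, lying along y (25 mm high), screwed down, which alone tells the trays apart. Origin: centre of underside, z up, +x away from the robot, to the sample; yaw within 0.25.
- set_tray: Fixed wooden tray, 172 (x) by 200 mm (y), floor 4 mm thick, walls 4 mm thick with tops at z 18 mm. Wide empty near bay for the parts: inside x -82 to +28, y -96 to +96 mm. Narrow far bay (x 32 to 82): sample steel mushroom rivet set, standing (60 mm high), screwed down, which alone tells the trays apart. Origin: centre of underside, z up, +x away from the robot, to the sample; yaw within 0.25.
- channel_long: Loose grey-painted aluminium U-channel bracket, 70 mm long (its x), 32 mm wide (its y), 24 mm high, open at the top, with 3 mm web and 3 mm flanges, about 42 g. Lies web down. Grip across the two flanges (32 mm). Origin: centre of the underside, z up; yaw within 0.6 rad of the world's x.
- channel_short: Loose grey-painted aluminium U-channel bracket, 50 mm long (its x), 32 mm wide (its y), 24 mm high, open at the top, with 3 mm web and 3 mm flanges, about 30 g. Lies web down. Grip across the two flanges (32 mm). Origin: centre of the underside, z up; yaw within 0.6 rad of the world's x.
- bar_plain: Loose solid steel bucking bar, 80 mm long (its x), 28 mm wide (its y), 25 mm high, about 0.4 kg. Grip across the 28 mm. Origin: centre of the underside, z up; yaw within 0.6 rad of the world's x.
- bar_stepped: Loose stepped solid steel bucking bar, 80 mm long (its x), 28 mm wide (its y), about 0.33 kg: 25 mm high from x -40 to +2 mm, 14 mm high on to x +40 mm. The high end is the heavy one (centre of mass at x -6 mm): grip it there across the 28 mm, near x -10 mm. Lies step up. Origin: centre of the 80 x 28 mm underside, z up; yaw within 0.6 rad of the world's x.
- mushroom_set: Loose steel mushroom rivet set standing on its heavy flat head: head 38 mm in diameter and 8 mm high, then a cone up to z = 18 mm, then a round shank 11 mm in diameter to z = 60 mm; about 0.16 kg. Grip by the shank, at about z = 45 mm. Origin: centre of the flat underside, z up (along the shank).
- rivet_cup: Loose small white open cup of rivets, 56 mm in diameter, 45 mm high, about 0.12 kg; a bystander. Origin: centre of the underside, z up.
Things that resemble listed ones, but are neither listed nor needed, are in the scene too. What is shaped like the channel_short but blue or red is not meant. Leave any green or yellow look-alike of the mushroom_set alone.

How it is judged (in metres and radians):
At the end, for the whole second after the job is handed in: Each part in the near bay of its kind's tray: origin within x -75 to +22 mm and |y| < 90 mm in the tray's frame, underside within 5 mm of the tray's floor, upright within 0.1 rad, released, at rest; the rivet cup within 20 mm of its start and upright within 0.2 rad (x of channel_long in the frame of channel_tray between -0.075 and 0.022 m and y of channel_long in the frame of channel_tray between -0.09 and 0.09 m and z of each of channel_long, channel_short in the frame of channel_tray below 0.009 m and angle between each of channel_long, channel_short, bar_plain, bar_stepped, mushroom_set's own z axis and vertical below 0.1 rad and linear speed of each of channel_long, channel_short, bar_plain, bar_stepped, mushroom_set below 0.02 m/s and contact force between the fingers and channel_long below 0.1 N and x of channel_short in the frame of channel_tray between -0.075 and 0.022 m and y of channel_short in the frame of channel_tray between -0.09 and 0.09 m and contact force between the fingers and channel_short below 0.1 N and x of bar_plain in the frame of bar_tray between -0.075 and 0.022 m and y of bar_plain in the frame of bar_tray between -0.09 and 0.09 m and z of each of bar_plain, bar_stepped in the frame of bar_tray below 0.009 m and contact force between the fingers and bar_plain below 0.1 N and x of bar_stepped in the frame of bar_tray between -0.075 and 0.022 m and y of bar_stepped in the frame of bar_tray between -0.09 and 0.09 m and contact force between the fingers and bar_stepped below 0.1 N and x of mushroom_set in the frame of set_tray between -0.075 and 0.022 m and y of mushroom_set in the frame of set_tray between -0.09 and 0.09 m and z of mushroom_set in the frame of set_tray below 0.009 m and contact force between the fingers and mushroom_set below 0.1 N and distance of rivet_cup from where it was at the start of the episode below 0.02 m and angle between rivet_cup's own z axis and vertical below 0.2 rad); the robot touches nothing.
It fails at once if a part is dropped from more than about 3 cm, or thrown (it moves faster than 0.8 m/s with no finger touching it) ((linear speed of channel_long above 0.8 m/s and contact force between the fingers and channel_long below 0.05 N) or (linear speed of channel_short above 0.8 m/s and contact force between the fingers and channel_short below 0.05 N) or (linear speed of bar_plain above 0.8 m/s and contact force between the fingers and bar_plain below 0.05 N) or (linear speed of bar_stepped above 0.8 m/s and contact force between the fingers and bar_stepped below 0.05 N) or (linear speed of mushroom_set above 0.8 m/s and contact force between the fingers and mushroom_set below 0.05 N)).
It fails at once if the rivet cup is pushed more than 40 mm or knocked over (distance of rivet_cup from where it was at the start of the episode above 0.04 m or angle between rivet_cup's own z axis and vertical above 0.6 rad).
It also fails if it takes over 112 s, if anything falls off the work surface, if the arm or the gripper's body presses on something with over 40 N, if the wrist force passes 120 N, or if a joint passes its speed limit or range.

## Working session

There is one attempt and no reset: what is moved stays moved. The work goes in short steps, Python scripts to look and compute and a tool call to move; the robot and the scene stay as the last step left them, time stands still between calls to the robot, and variables do not carry over. Pictures are saved under pics/ and viewed, at most 14 in all, crops included, and the job is handed in when it is done.

```bash
ls; mkdir -p pics; python3 - <<'E'
from station import status, viewer
import cv2
for n in("top","side"):
    cv2.imwrite(f"pics/{n}0.png",viewer.grab_frame(n)); print(n,viewer.camera_params(n))
s=status.state(); print(s['time_s'],s['tool_pos'],s['tool_rot'],s['grip_width'])
E
```

```text
pics
top {'camera_matrix': array([[433.76447971,   0.        , 316.46465611],
       [  0.        , 433.76447971, 192.43929642],
       [  0.        ,   0.        ,   1.        ]]), 'xyz': array([ 272.11904921,   31.32861405, 1070.87538458]), 'attitude': array([[-0.02459762,  0.981967  , -0.18744539],
       [-0.9996605 , -0.02254879,  0.01305502],
       [ 0.00859293,  0.18770288,  0.98218827]])}
side {'camera_matrix': array([[383.39070071,   0.        , 317.17117835],
       [  0.        , 383.39070071, 203.23580251],
       [  0.        ,   0.        ,   1.        ]]), 'xyz': array([417.83608248, 679.0696605 , 527.54851685]), 'attitude': array([[-0.99658344,  0.04352164, -0.07019481],
       [-0.08239938, -0.58193843,  0.80904759],
       [-0.00563798,  0.81206744,  0.58353636]])}
0.1 [241.2730584  575.93622882 230.18268459] [[-9.22278090e-01  3.86525876e-01 -9.33782764e-04]
 [ 3.86526928e-01  9.22276730e-01 -1.60246642e-03]
 [ 2.41811376e-04 -1.83885186e-03 -9.99998280e-01]] 85.25180824018997
```

View pics/top0.png

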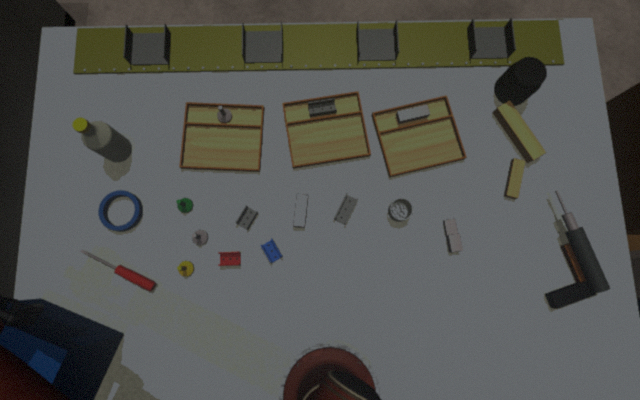

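View pics/side0.png

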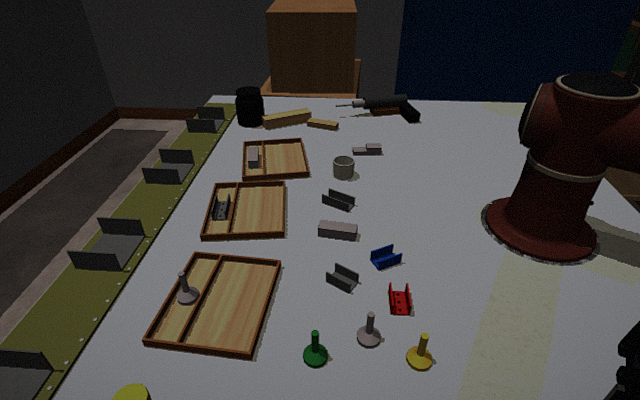

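The top view shows the set tray at (222,137), the channel tray at (327,130) and the bar tray at (418,136).

Candidates by pixel:
- **Mushroom set:** grey (200,237). Green (185,205) and yellow (186,268) are decoys.
- **Short channel:** grey (247,218). Blue (271,251) and red (230,259) are decoys.
- **Long channel:** (346,208).
- **Plain bar:** (301,210).
- **Stepped bar:** (452,235). The yellow blocks (514,178) and (518,132) are not meant.
- **Cup:** (400,210).

Next I'll check these choices in a close crop.

```bash
cat > h.py <<'E'
import numpy as np, cv2
from station import viewer
P={n:viewer.camera_params(n) for n in("top","side")}
def ray(n,u,v,z):
    p=P[n]; d=np.linalg.inv(p['camera_matrix'])@[u,v,1]; d=p['attitude']@(d*[1,-1,-1])
    c=p['xyz']; return (c+d*(z-c[2])/d[2])[:2]
def proj(n,X):
    p=P[n]; q=(np.asarray(X,float)-p['xyz'])@p['attitude']*[1,-1,-1]
    q=q@p['camera_matrix'].T; return q[...,:2]/q[...,2:]
def rectify(img,n,x0,x1,y0,y1,z,s):
    """world-plane view at height z; x up, y left; s px/mm. pixel u=(y1-y)*s, v=(x1-x)*s"""
    W,H=int((y1-y0)*s),int((x1-x0)*s)
    w=np.array([[x1,y1],[x1,y0],[x0,y0],[x0,y1]],float)
    src=proj(n,np.c_[w,np.full(4,z)]).astype(np.float32)
    dst=np.array([[0,0],[W,0],[W,H],[0,H]],np.float32)
    return cv2.warpPerspective(img,cv2.getPerspectiveTransform(src,dst),(W,H),flags=cv2.INTER_CUBIC)
E
python3 - <<'E'
import cv2,numpy as np
from h import *
im=cv2.imread("pics/top0.png")
im=np.clip(im.astype(float)*1.7,0,255).astype(np.uint8)
a=cv2.resize(im[190:260,180:340],None,fx=5,fy=5,interpolation=cv2.INTER_CUBIC)[:,:800]
b=cv2.resize(im[190:260,325:475],None,fx=5,fy=5,interpolation=cv2.INTER_CUBIC)
c=np.zeros((250,800,3),np.uint8)
cv2.imwrite("pics/crop.png",a);cv2.imwrite("pics/crop2.png",b)
cv2.imwrite("pics/crop3.png",cv2.resize(im[85:180,175:470],None,fx=2.7,fy=2.7,interpolation=cv2.INTER_CUBIC))
E
```

```text
(no output)
```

View pics/crop.png

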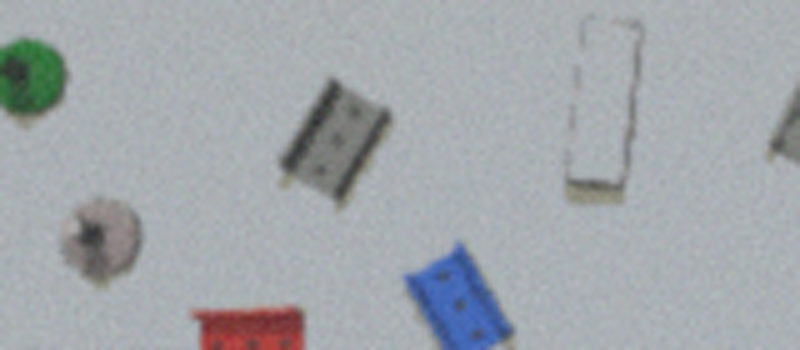

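View pics/crop2.png

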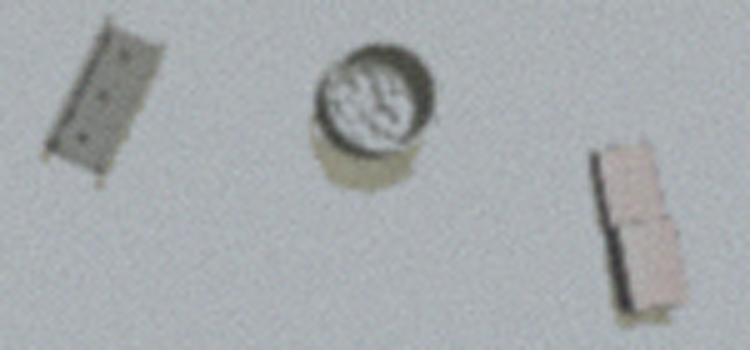

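View pics/crop3.png

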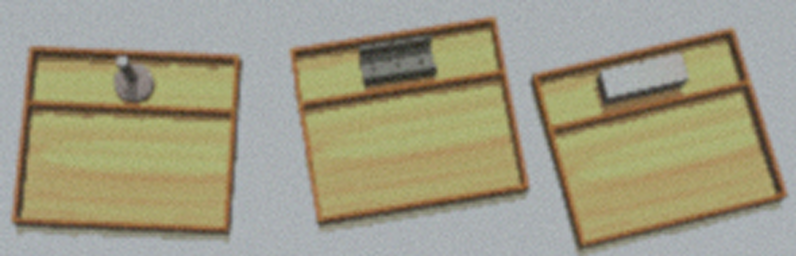

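Choices confirmed: the grey mushroom, grey short and long channels, plain bar, and stepped bar with its high end nearer the robot. Each tray's sample is clear. Next I'll fit poses to silhouettes in both views.

```bash
cat > fit.py <<'E'
from h import *
from scipy.optimize import minimize
ims={n:cv2.imread(f"pics/{n}0.png") for n in P}
up=4
def box(x0,x1,w,h): return np.array([[x,y,z] for x in(x0,x1) for y in(-w/2,w/2) for z in(0,h)])
def cyl(r,z,n=24): t=np.arange(n)*2*np.pi/n; return np.c_[r*np.cos(t),r*np.sin(t),np.full(n,z)]
M={'short':[box(-25,25,32,24)],'long':[box(-35,35,32,24)],'plain':[box(-40,40,28,25)],
 'stepped':[box(-40,2,28,25),box(-40,40,28,14)],
 'set':[np.r_[cyl(19,0),cyl(19,8),cyl(5.5,18)],np.r_[cyl(5.5,18),cyl(5.5,60)]],
 'cup':[np.r_[cyl(28,0),cyl(28,45)]]}
C0={'short':(247,218,-.5),'long':(346,208,-.4),'plain':(301,210,-.1),'stepped':(452,235,.15),'set':(200,237,0),'cup':(400,210,0)}
def place(m,q):
    c,s=np.cos(q[2]),np.sin(q[2]); return m@np.array([[c,s,0],[-s,c,0],[0,0,1]])+[q[0],q[1],0]
def polys(name,q,cam): return [cv2.convexHull(proj(cam,place(m,q)).astype(np.float32)) for m in M[name]]
def fit(name):
    u,v,a=C0[name]; q0=np.r_[ray('top',u,v,12),a]
    D=[]
    for cam in P:
        c=proj(cam,[*q0[:2],12]).astype(int); o=c-40
        im=ims[cam][o[1]:o[1]+80,o[0]:o[0]+80]
        im=cv2.resize(im,None,fx=up,fy=up,interpolation=cv2.INTER_CUBIC).astype(np.float32)
        im=cv2.GaussianBlur(im,(0,0),2)
        bg=np.median(im[::4,::4].reshape(-1,3),0); d=np.abs(im-bg).max(2)
        D.append((cam,o,d))
    def masks(q):
        for cam,o,d in D:
            m=np.zeros(d.shape,np.uint8)
            for p in polys(name,q,cam):
                cv2.fillConvexPoly(m,np.round(((p-o+.5)*up-.5)*16).astype(np.int32),1,cv2.LINE_8,4)
            yield d,m
    def cost(q):
        t=0
        for d,m in masks(q):
            b=np.minimum(d/14,1); near=cv2.dilate(m,np.ones((25,25)))
            # contour-gradient term: filled foreground vs ring
            bb=cv2.morphologyEx((b>.6).astype(np.uint8),cv2.MORPH_CLOSE,np.ones((9,9)))
            t+=1-(bb&m).sum()/((bb|m)&near).sum()
        return t
    best=min((minimize(cost,q0+[dx,dy,da],method='Nelder-Mead',options=dict(initial_simplex=q0+[dx,dy,da]+np.array([[0,0,0],[8,0,0],[0,8,0],[0,0,.15]]),xatol=.05,fatol=1e-4)) for dx in(-5,5) for dy in(-5,5) for da in(-.1,.1)),key=lambda r:r.fun)
    return best.x,best.fun
def overlay(name,q,cam,k,w,h):
    c=proj(cam,[*q[:2],12]).astype(int); o=c-[w//2,h//2]
    im=cv2.resize(ims[cam][o[1]:o[1]+h,o[0]:o[0]+w],None,fx=k,fy=k,interpolation=cv2.INTER_CUBIC)
    im=np.clip(im*1.7,0,255).astype(np.uint8)
    for m in M[name]:
        g=proj(cam,place(m,q))
        T=lambda p:[np.round(((p.reshape(-1,1,2)-o+.5)*k-.5)*16).astype(np.int32)]
        if len(m)==8:
            for idx in([0,4,6,2],[1,5,7,3]): cv2.polylines(im,T(g[idx]),True,(0,0,255) if idx[0] else (255,255,0),1,cv2.LINE_AA,4)
        else: cv2.polylines(im,T(cv2.convexHull(g.astype(np.float32))),True,(0,0,255),1,cv2.LINE_AA,4)
    return im
if __name__=="__main__":
    R={}
    for n in M: R[n],f=fit(n); print(n,np.round(R[n],2).tolist(),round(f,3))
    rows=[np.hstack([overlay(n,R[n],c,4,32,36) if 0 else overlay(n,R[n],c,4,33,37) for n in M]) for c in P]
    im=np.vstack(rows); print(im.shape); cv2.imwrite("pics/ov.png",im)
    import json; json.dump({n:list(R[n]) for n in R},open("poses.json","w"))
E
python3 fit.py
```

```text
short [414.83, 191.82, -0.53] 0.314
long [430.49, -51.85, -0.48] 0.29
plain [421.36, 58.14, -0.15] 0.906
stepped [360.58, -310.61, 0.11] 0.33
set [370.83, 305.71, -0.02] 0.286
cup [423.9, -183.4, -0.01] 0.343
(296, 792, 3)
```

View pics/ov.png

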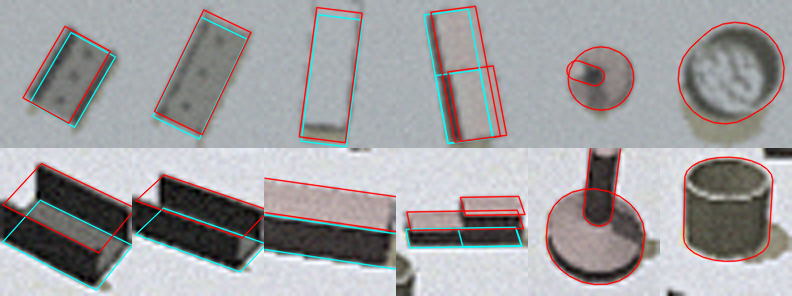

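The overlays fit well except the plain bar, which is low-contrast from above, and slightly the stepped bar. I'll refine those two from the corner pixels and get the tray poses the same way.

```bash
cat > tr.py <<'E'
from h import *
from scipy.optimize import least_squares
import json
def solve(model,px,q0):
    def r(q):
        c,s=np.cos(q[2]),np.sin(q[2]); m=np.array(model,float)
        X=m@np.array([[c,s,0],[-s,c,0],[0,0,1]])+[q[0],q[1],0]
        return (proj('top',X)-px).ravel()
    o=least_squares(r,q0); return o.x,np.sqrt((o.fun**2).mean())
cr=lambda a,k,ou,ov:(np.array(a,float)+.5)/k-.5+[ou,ov]
R=json.load(open("poses.json"))
q,e=solve([[-40,14,25],[-40,-14,25],[40,14,25],[40,-14,25]],cr([(568,180),(626,184),(584,18),(642,23)],5,180,190),[420,58,-.1]);print('plain',q.round(2),e);R['plain']=list(q)
q,e=solve([[2,14,25],[2,-14,25],[-40,-14,25],[-40,14,25],[40,14,14],[40,-14,14]],cr([(616,220),(680,214),(690,301),(634,310),(599,151),(648,143)],5,325,190),[360,-310,.1]);print('stepped',q.round(2),e);R['stepped']=list(q)
m=[[86,100,18],[86,-100,18],[-86,-100,18],[-86,100,18]]
for n,p,y in(('set_tray',[(31,48),(240,57),(229,232),(13,224)],240),('channel_tray',[(292,48),(494,19),(527,188),(319,222)],0),('bar_tray',[(533,76),(734,31),(785,197),(580,247)],-230)):
    q,e=solve(m,cr(p,2.7,175,85),[590,y,0]);print(n,q.round(2),e);R[n]=list(q)
json.dump(R,open("poses.json","w"))
E
python3 tr.py; python3 - <<'E'
import sys; sys.argv=['x']
from fit import *
import json
R=json.load(open("poses.json"))
M['tray']=[box(-86,86,200,18),box(-82,28,192,18)]
a=np.hstack([overlay(n,R[n],c,5,37,37) for n in('plain','stepped') for c in P])
b=np.hstack([overlay('tray',R[n],'top',2,122,90) for n in('set_tray','channel_tray','bar_tray')])
w=max(a.shape[1],b.shape[1]); f=lambda i:cv2.copyMakeBorder(i,0,0,0,w-i.shape[1],0)
cv2.imwrite("pics/ov2.png",np.vstack([f(a),f(b)])[:, :800])
E
```

```text
plain [ 4.2973e+02  5.7090e+01 -1.1000e-01] 0.09148293886775656
stepped [ 3.6127e+02 -3.1242e+02  1.1000e-01] 0.5231297037497366
set_tray [ 6.2344e+02  2.5206e+02 -6.0000e-02] 0.15767195976766726
channel_tray [ 6.3841e+02 -1.0630e+01  1.4000e-01] 0.6138785378747201
bar_tray [ 6.1510e+02 -2.4531e+02  2.1000e-01] 0.3785220402071817
```

View pics/ov2.png

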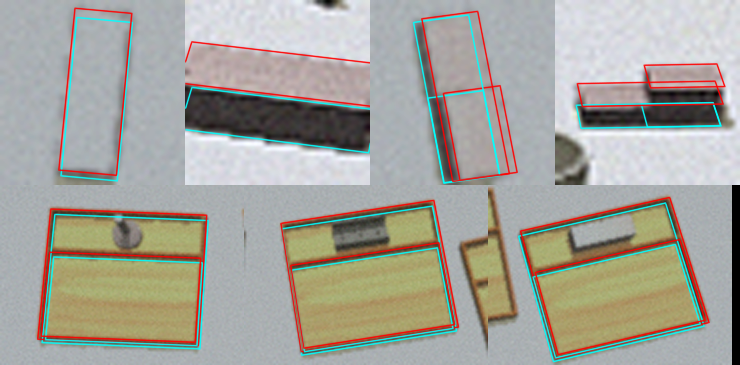

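The fits look good now. I'll write a helper that works out the tool-axis distances, then start with the mushroom set.

```bash
cat > d.py <<'E'
# d.py x y z yaw : turn and then shift (in tool axes after the turn) from the measured pose. d.py name z | d.py tray lx ly z
import sys,json,numpy as np
from station import status
R=json.load(open("poses.json")); a=sys.argv[1:]
if a[0] in R:
    q=R[a[0]]; c,s=np.cos(q[2]),np.sin(q[2]); lx,ly,z=map(float,a[1:4])
    t=[q[0]+c*lx-s*ly,q[1]+s*lx+c*ly,z,q[2]]
else: t=list(map(float,a))
st=status.state(); Rt=np.array(st['tool_rot']); p=np.array(st['tool_pos'])
now=np.arctan2(Rt[1,1],Rt[0,1]); turn=(now-(t[3]+np.pi/2)+np.pi/2)%np.pi-np.pi/2
ct,sn=np.cos(turn),np.sin(turn); R2=Rt@np.array([[ct,-sn,0],[sn,ct,0],[0,0,1]])
print("target",np.round(t,2),"now",p.round(1),"j6",round(st['joint_positions'][5],2),"t",st['time_s'],"\nturn",round(turn,3),"shift",(R2.T@(np.array(t[:3])-p)).round(1),"grip",round(st['grip_width'],1),round(st['grip_force'],1))
E
python3 - <<'E'
import json;R=json.load(open('poses.json'));R['set'][2]=-.06;json.dump(R,open('poses.json','w'))
E
python3 d.py set 0 0 100
```

```text
target [ 3.7083e+02  3.0571e+02  1.0000e+02 -6.0000e-02] now [241.3 575.9 230.2] j6 -0.12 t 0.1 
turn -0.337 shift [-145.6 -261.8  130.5] grip 85.3 0.0
```

advance(plan=[0,0,0,-0.169,0,0,0,-0.168,-29,-52,26,0,-29,-52,26,0,-29,-52,26,0,-29,-52,26,0,-29,-53,26,0,0,0,0,0], finger_gap=60)

```text
time_s: 1.1
tool_pos: [364.8, 314.2, 103.4]
tool_rot: [[-0.998, 0.065, -0.005], [0.065, 0.998, -0.003], [0.004, -0.004, -1.0]]
contact_force: [0.2, 0.5, 0.0]
grip_width: 60.1
grip_force: 0.0
```

```bash
python3 d.py set 0 0 26
```

```text
target [ 3.7083e+02  3.0571e+02  2.6000e+01 -6.0000e-02] now [364.8 314.2 103.4] j6 -0.95 t 1.1 
turn -0.005 shift [-6.9 -7.8 77.4] grip 60.1 0.0
```

advance(plan=[0,0,0,0,0,0,0,0])

```text
time_s: 1.35
tool_pos: [365.5, 319.5, 107.5]
tool_rot: [[-0.998, 0.058, 0.001], [0.058, 0.998, 0.001], [-0.001, 0.001, -1.0]]
contact_force: [-0.4, 0.9, -0.3]
grip_width: 59.7
grip_force: 0.0
```

```bash
python3 d.py set 0 0 26
```

```text
target [ 3.7083e+02  3.0571e+02  2.6000e+01 -6.0000e-02] now [365.5 319.5 107.5] j6 -0.95 t 1.35 
turn 0.002 shift [ -6.  -13.5  81.5] grip 59.7 0.0
```

advance(plan=[-6,-13.5,30,0,0,0,30,0,0,0,21.5,0,0,0,0,0,0,0,0,0])

```text
time_s: 1.98
tool_pos: [371.2, 305.5, 26.4]
tool_rot: [[-0.998, 0.058, 0.002], [0.058, 0.998, 0.001], [-0.002, 0.001, -1.0]]
contact_force: [-0.4, 0.1, -0.4]
grip_width: 59.7
grip_force: 0.0
```

```bash
python3 d.py set 0 0 26
```

```text
target [ 3.7083e+02  3.0571e+02  2.6000e+01 -6.0000e-02] now [371.2 305.5  26.4] j6 -0.98 t 1.975 
turn 0.002 shift [0.4 0.2 0.4] grip 59.7 0.0
```

```bash
python3 - <<'E'
from h import *
for n,p in(('top',(371,306)),('side',(371,306))):
    u,v=proj(n,[*p,40]).astype(int); im=viewer.grab_frame(n)[max(v-50,0):v+50,max(u-65,0):u+65]
    cv2.imwrite(f"pics/g_{n}.png",np.clip(cv2.resize(im,None,fx=3,fy=3)*1.6,0,255))
a,b=[cv2.imread(f"pics/g_{n}.png")[:300,:390] for n in('top','side')]
h=min(a.shape[0],b.shape[0]);cv2.imwrite("pics/g.png",np.hstack([a[:h],b[:h]]))
E
```

```text
[ WARN:0@2.001] global loadsave.cpp:1063 imwrite_ Unsupported depth image for selected encoder is fallbacked to CV_8U.
```

View pics/g.png

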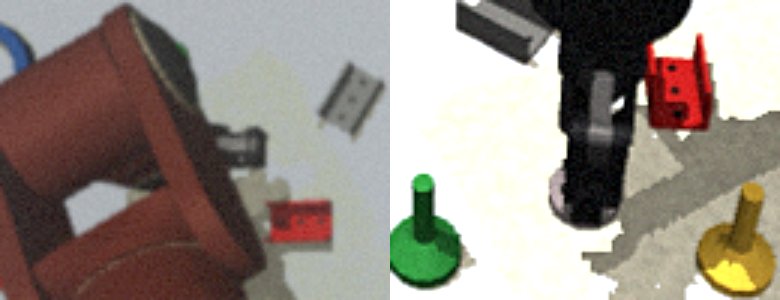

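The side view shows the near finger at (590,190) in line with the set's head, and the top view is blocked by the arm. The alignment is good, so I'll close.

advance(plan=[0,0,0,0,0,0,0,0,0,0,0,0,0,0,0,0,0,0,0,0,0,0,0,0], finger_gap=5, clamp_n=50)

```text
time_s: 2.82
tool_pos: [370.7, 304.2, 25.1]
tool_rot: [[-0.998, 0.06, -0.0], [0.06, 0.998, -0.0], [0.0, -0.0, -1.0]]
contact_force: [-0.6, 0.5, 1.9]
grip_width: 9.7
grip_force: 48.9
```

advance(plan=[0,0,-20,0,0,0,-40,0,0,0,-40,0,0,0,0,0,0,0,0,0])

```text
time_s: 3.45
tool_pos: [370.0, 303.8, 123.9]
tool_rot: [[-0.998, 0.06, -0.002], [0.06, 0.998, -0.001], [0.001, -0.001, -1.0]]
contact_force: [-0.3, -0.0, -0.6]
grip_width: 9.5
grip_force: 48.8
```

```bash
python3 d.py set_tray -27 0 100
```

```text
target [ 5.9649e+02  2.5376e+02  1.0000e+02 -6.0000e-02] now [370.  303.8 123.9] j6 -0.98 t 3.45 
turn 0.003 shift [-229.3  -35.6   23.6] grip 9.5 48.8
```

advance(plan=[-25,-5,4,0,-45,-7,4,0,-50,-7,4,0,-50,-7,4,0,-40,-6,4,0,-19,-4,4,0,0,0,0,0,0,0,0,0])

```text
time_s: 4.45
tool_pos: [595.4, 254.9, 100.1]
tool_rot: [[-0.998, 0.059, -0.002], [0.059, 0.998, -0.0], [0.002, -0.0, -1.0]]
contact_force: [-0.3, 0.0, -1.7]
grip_width: 9.7
grip_force: 48.8
```

```bash
python3 d.py set_tray -27 0 31
```

```text
target [ 5.9649e+02  2.5376e+02  3.1000e+01 -6.0000e-02] now [595.4 254.9 100.1] j6 -1.22 t 4.45 
turn 0.004 shift [-1.3 -1.1 69.1] grip 9.7 48.8
```

advance(plan=[0,0,30,0,0,0,25,0,0,0,10,0,0,0,4,0,0,0,0.5,0,0,0,0,0,0,0,0,0])

```text
time_s: 5.32
tool_pos: [597.7, 254.8, 32.5]
tool_rot: [[-0.998, 0.06, 0.001], [0.06, 0.998, 0.0], [-0.001, 0.001, -1.0]]
contact_force: [0.3, -0.0, -1.6]
grip_width: 9.5
grip_force: 48.8
```

advance(plan=[0,0,0,0,0,0,0,0,0,0,0,0,0,0,0,0,0,0,0,0], finger_gap=45)

```text
time_s: 5.95
tool_pos: [597.1, 254.7, 31.5]
tool_rot: [[-0.998, 0.06, 0.0], [0.06, 0.998, 0.0], [-0.0, 0.0, -1.0]]
contact_force: [-0.8, -0.0, -0.9]
grip_width: 44.7
grip_force: 0.0
```

advance(plan=[0,0,-20,0,0,0,-45,0,0,0,-35,0,0,0,0,0,0,0,0,0])

```text
time_s: 6.58
tool_pos: [597.0, 254.6, 131.9]
tool_rot: [[-0.998, 0.06, 0.0], [0.06, 0.998, 0.0], [-0.0, 0.0, -1.0]]
contact_force: [0.0, -0.4, 0.0]
grip_width: 45.2
grip_force: 0.0
```

```bash
python3 d.py short 0 0 60
```

```text
target [414.83 191.82  60.    -0.53] now [597.  254.6 131.9] j6 -1.22 t 6.575 
turn 0.465 shift [ 126.2 -145.7   71.8] grip 45.2 0.0
```

advance(plan=[0,0,0,0.16,0,0,0,0.16,0,0,0,0.145,25,-29,14,0,30,-35,15,0,30,-35,15,0,25,-29,15,0,16,-17.5,12,0,0,0,0,0,0,0,0,0], finger_gap=50)

```text
time_s: 7.82
tool_pos: [415.9, 192.0, 60.8]
tool_rot: [[-0.865, 0.501, 0.001], [0.501, 0.865, 0.0], [-0.0, 0.0, -1.0]]
contact_force: [-0.6, -0.4, 0.9]
grip_width: 50.0
grip_force: 0.0
```

```bash
python3 d.py short 0 0 4
```

```text
target [414.83 191.82   4.    -0.53] now [415.9 192.   60.8] j6 -0.78 t 7.825 
turn 0.0 shift [ 0.8 -0.8 56.8] grip 50.0 0.0
```

advance(plan=[1,-1,25,0,0,0,20,0,0,0,11.5,0,0,0,0,0,0,0,0,0])

```text
time_s: 8.45
tool_pos: [414.8, 191.8, 4.9]
tool_rot: [[-0.865, 0.501, 0.002], [0.501, 0.865, 0.0], [-0.001, 0.001, -1.0]]
contact_force: [0.3, -0.6, 0.8]
grip_width: 50.3
grip_force: 0.0
```

advance(plan=[0,0,0,0,0,0,0,0,0,0,0,0,0,0,0,0,0,0,0,0], finger_gap=20, clamp_n=35)

```text
time_s: 9.07
tool_pos: [414.8, 191.8, 5.2]
tool_rot: [[-0.865, 0.501, 0.002], [0.501, 0.865, 0.001], [-0.002, 0.002, -1.0]]
contact_force: [0.5, 0.9, 5.6]
grip_width: 31.3
grip_force: 36.8
```

advance(plan=[0,0,-20,0,0,0,-40,0,0,0,-40,0,0,0,0,0,0,0,0,0])

```text
time_s: 9.7
tool_pos: [413.0, 191.3, 103.1]
tool_rot: [[-0.865, 0.501, -0.001], [0.501, 0.865, -0.0], [0.001, -0.001, -1.0]]
contact_force: [0.4, -0.4, -1.0]
grip_width: 31.3
grip_force: 36.2
```

```bash
python3 d.py channel_tray -27 48 85
```

```text
target [6.0507e+02 3.3210e+01 8.5000e+01 1.4000e-01] now [413.  191.3 103.1] j6 -0.78 t 9.7 
turn -0.663 shift [-168.6 -183.    17.9] grip 31.3 36.2
```

advance(plan=[0,0,0,-0.165,0,0,0,-0.165,0,0,0,-0.165,0,0,0,-0.165,-30,-33,3,0,-36,-39,3,0,-36,-39,3,0,-36,-39,3,0,-30,-33,3,0,0,0,0,0])

```text
time_s: 10.95
tool_pos: [605.0, 30.8, 86.2]
tool_rot: [[-0.991, -0.132, -0.004], [-0.132, 0.991, 0.0], [0.004, 0.001, -1.0]]
contact_force: [-0.5, 0.0, 0.3]
grip_width: 31.1
grip_force: 36.1
```

advance(plan=[0,0,0,0])

```text
time_s: 11.08
tool_pos: [603.2, 33.1, 86.8]
tool_rot: [[-0.991, -0.135, -0.004], [-0.135, 0.991, 0.001], [0.004, 0.001, -1.0]]
contact_force: [-1.0, 0.7, -0.1]
grip_width: 31.5
grip_force: 36.1
```

```bash
python3 d.py channel_tray -27 48 10
```

```text
target [6.0507e+02 3.3210e+01 1.0000e+01 1.4000e-01] now [603.2  33.1  86.8] j6 -1.77 t 11.075 
turn -0.003 shift [-2.2 -0.3 76.8] grip 31.5 36.1
```

advance(plan=[-2,0,35,0,0,0,25,0,0,0,12,0,0,0,4.5,0,0,0,0,0,0,0,0,0])

```text
time_s: 11.82
tool_pos: [607.8, 33.1, 13.8]
tool_rot: [[-0.991, -0.135, 0.002], [-0.135, 0.991, -0.0], [-0.002, -0.0, -1.0]]
contact_force: [0.0, -0.3, 0.4]
grip_width: 31.1
grip_force: 36.2
```

advance(plan=[0,0,0,0,0,0,0,0,0,0,0,0], finger_gap=50)

```text
time_s: 12.2
tool_pos: [607.1, 33.0, 12.8]
tool_rot: [[-0.991, -0.135, 0.0], [-0.135, 0.991, -0.0], [-0.0, -0.0, -1.0]]
contact_force: [0.4, 1.5, 0.2]
grip_width: 49.9
grip_force: 0.0
```

advance(plan=[0,0,-20,0,0,0,-45,0,0,0,-35,0,0,0,0,0,0,0,0,0])

```text
time_s: 12.82
tool_pos: [606.7, 33.1, 112.8]
tool_rot: [[-0.991, -0.135, 0.0], [-0.135, 0.991, -0.0], [-0.0, -0.0, -1.0]]
contact_force: [-1.2, -0.4, -0.4]
grip_width: 49.8
grip_force: 0.0
```

```bash
python3 d.py long 0 0 60
```

```text
target [430.49 -51.85  60.    -0.48] now [606.7  33.1 112.8] j6 -1.77 t 12.825 
turn 0.614 shift [ 117.3 -156.5   52.8] grip 49.8 0.0
```

advance(plan=[0,0,0,0.154,0,0,0,0.154,0,0,0,0.153,0,0,0,0.153,23,-31,10,0,28,-37,11,0,28,-37,11,0,23,-31,11,0,15.3,-20.5,10,0,0,0,0,0])

```text
time_s: 14.08
tool_pos: [427.7, -51.5, 56.9]
tool_rot: [[-0.887, 0.462, -0.005], [0.462, 0.887, 0.002], [0.005, -0.001, -1.0]]
contact_force: [0.5, -0.9, 0.0]
grip_width: 50.5
grip_force: 0.0
```

advance(plan=[0,0,0,0,0,0,0,0])

```text
time_s: 14.32
tool_pos: [431.8, -51.6, 60.1]
tool_rot: [[-0.888, 0.46, 0.001], [0.46, 0.888, -0.0], [-0.001, 0.0, -1.0]]
contact_force: [-0.0, -0.4, 0.6]
grip_width: 50.3
grip_force: 0.0
```

```bash
python3 d.py long 0 0 6
```

```text
target [430.49 -51.85   6.    -0.48] now [431.8 -51.6  60.1] j6 -1.38 t 14.325 
turn 0.0 shift [ 1.1 -0.8 54.1] grip 50.3 0.0
```

advance(plan=[1,-1,25,0,0,0,20,0,0,0,9.5,0,0,0,0,0,0,0,0,0])

```text
time_s: 14.95
tool_pos: [430.2, -52.3, 5.9]
tool_rot: [[-0.888, 0.46, 0.001], [0.46, 0.888, -0.0], [-0.001, 0.0, -1.0]]
contact_force: [0.3, -0.2, 0.5]
grip_width: 50.1
grip_force: 0.0
```

advance(plan=[0,0,0,0,0,0,0,0,0,0,0,0,0,0,0,0,0,0,0,0], finger_gap=20, clamp_n=35)

```text
time_s: 15.58
tool_pos: [430.3, -52.5, 6.1]
tool_rot: [[-0.888, 0.461, 0.002], [0.461, 0.888, -0.001], [-0.002, 0.0, -1.0]]
contact_force: [0.6, 0.6, 5.2]
grip_width: 31.3
grip_force: 36.9
```

advance(plan=[0,0,-20,0,0,0,-40,0,0,0,-40,0,0,0,0,0,0,0,0,0])

```text
time_s: 16.2
tool_pos: [428.6, -52.0, 104.1]
tool_rot: [[-0.888, 0.461, -0.001], [0.461, 0.888, 0.0], [0.001, -0.0, -1.0]]
contact_force: [0.3, 0.3, -0.5]
grip_width: 31.1
grip_force: 36.2
```

```bash
python3 d.py channel_tray -27 -45 90
```

```text
target [ 6.1785e+02 -5.8910e+01  9.0000e+01  1.4000e-01] now [428.6 -52.  104.1] j6 -1.39 t 16.2 
turn -0.617 shift [-186.5  -32.8   13.8] grip 31.1 36.2
```

advance(plan=[0,0,0,-0.155,0,0,0,-0.154,0,0,0,-0.154,0,0,0,-0.154,-30,-5,3,0,-40,-7,3,0,-45,-8,3,0,-42,-7,3,0,-29.5,-6,2,0,0,0,0,0])

```text
time_s: 17.45
tool_pos: [618.4, -59.0, 88.1]
tool_rot: [[-0.99, -0.138, -0.004], [-0.138, 0.99, 0.001], [0.004, 0.001, -1.0]]
contact_force: [-0.6, -0.1, -0.1]
grip_width: 31.3
grip_force: 36.2
```

advance(plan=[0,0,0,0,0,0,0,0])

```text
time_s: 17.7
tool_pos: [617.3, -59.0, 90.2]
tool_rot: [[-0.99, -0.138, -0.002], [-0.138, 0.99, 0.0], [0.002, 0.001, -1.0]]
contact_force: [0.0, 0.2, 0.0]
grip_width: 30.9
grip_force: 36.2
```

```bash
python3 d.py channel_tray -27 -45 11
```

```text
target [ 6.1785e+02 -5.8910e+01  1.1000e+01  1.4000e-01] now [617.3 -59.   90.2] j6 -1.92 t 17.7 
turn 0.0 shift [-0.7 -0.  79.2] grip 30.9 36.2
```

advance(plan=[0,0,35,0,0,0,27,0,0,0,12,0,0,0,5,0,0,0,0,0,0,0,0,0,0,0,0,0])

```text
time_s: 18.58
tool_pos: [619.3, -59.3, 13.1]
tool_rot: [[-0.99, -0.138, 0.002], [-0.138, 0.99, -0.0], [-0.002, -0.001, -1.0]]
contact_force: [-0.1, -0.3, -0.8]
grip_width: 31.1
grip_force: 36.2
```

advance(plan=[0,0,0,0,0,0,0,0,0,0,0,0], finger_gap=50)

```text
time_s: 18.95
tool_pos: [618.6, -59.2, 12.1]
tool_rot: [[-0.99, -0.138, 0.0], [-0.138, 0.99, -0.0], [-0.0, -0.0, -1.0]]
contact_force: [-0.1, -1.0, -0.5]
grip_width: 50.1
grip_force: 0.0
```

advance(plan=[0,0,-20,0,0,0,-45,0,0,0,-35,0,0,0,0,0,0,0,0,0])

```text
time_s: 19.58
tool_pos: [618.4, -59.2, 112.3]
tool_rot: [[-0.99, -0.138, 0.0], [-0.138, 0.99, -0.0], [-0.0, -0.0, -1.0]]
contact_force: [-1.3, 0.4, -0.4]
grip_width: 50.0
grip_force: 0.0
```

```bash
python3 d.py plain 0 0 60
```

```text
target [ 4.2973e+02  5.7090e+01  6.0000e+01 -1.1000e-01] now [618.4 -59.2 112.3] j6 -1.92 t 19.575 
turn 0.252 shift [200.7  94.1  52.3] grip 50.0 0.0
```

advance(plan=[0,0,0,0.126,0,0,0,0.126,30,14,8,0,42,20,11,0,45,21,11,0,45,21,11,0,38.5,18,11,0,0,0,0,0,0,0,0,0,0,0,0,0])

```text
time_s: 20.82
tool_pos: [431.2, 56.5, 60.6]
tool_rot: [[-0.993, 0.114, 0.001], [0.114, 0.993, -0.0], [-0.001, -0.0, -1.0]]
contact_force: [-0.0, -0.2, -0.7]
grip_width: 50.1
grip_force: 0.0
```

```bash
python3 d.py plain 0 0 6
```

```text
target [ 4.2973e+02  5.7090e+01  6.0000e+00 -1.1000e-01] now [431.2  56.5  60.6] j6 -1.5 t 20.825 
turn -0.001 shift [ 1.6  0.4 54.6] grip 50.1 0.0
```

advance(plan=[1.5,0.5,25,0,0,0,20,0,0,0,10,0,0,0,0,0,0,0,0,0])

```text
time_s: 21.45
tool_pos: [429.6, 57.5, 5.9]
tool_rot: [[-0.994, 0.114, 0.001], [0.114, 0.994, -0.0], [-0.001, 0.0, -1.0]]
contact_force: [-0.4, 1.0, 0.5]
grip_width: 50.0
grip_force: 0.0
```

advance(plan=[0,0,0,0,0,0,0,0,0,0,0,0,0,0,0,0,0,0,0,0,0,0,0,0], finger_gap=15, clamp_n=100)

```text
time_s: 22.2
tool_pos: [429.6, 57.8, 6.4]
tool_rot: [[-0.994, 0.114, 0.002], [0.114, 0.994, 0.0], [-0.002, 0.0, -1.0]]
contact_force: [-2.0, 0.1, 5.2]
grip_width: 25.7
grip_force: 99.4
```

advance(plan=[0,0,-15,0,0,0,-35,0,0,0,-40,0,0,0,-10,0,0,0,0,0,0,0,0,0])

```text
time_s: 22.95
tool_pos: [427.0, 57.7, 102.9]
tool_rot: [[-0.994, 0.114, -0.004], [0.114, 0.994, 0.0], [0.004, -0.0, -1.0]]
contact_force: [-0.1, -0.0, -4.2]
grip_width: 25.9
grip_force: 99.2
```

```bash
python3 d.py bar_tray -27 48 90
```

```text
target [ 5.7865e+02 -2.0403e+02  9.0000e+01  2.1000e-01] now [427.   57.7 102.9] j6 -1.5 t 22.95 
turn -0.325 shift [ -93.5 -287.7   12.2] grip 25.9 99.2
```

advance(plan=[0,0,0,-0.163,0,0,0,-0.162,-9,-28,0,0,-15,-45,0,0,-15,-47,0,0,-15,-47,0,0,-15,-47,0,0,-15,-45,0,0,-9.5,-28.7,0,0,0,0,0,0])

```text
time_s: 24.2
tool_pos: [580.0, -205.5, 102.6]
tool_rot: [[-0.978, -0.207, -0.003], [-0.207, 0.978, 0.001], [0.003, 0.002, -1.0]]
contact_force: [-0.3, 1.1, -4.9]
grip_width: 25.6
grip_force: 99.6
```

advance(plan=[0,0,0,0,0,0,0,0,0,0,0,0])

```text
time_s: 24.58
tool_pos: [580.0, -203.2, 104.8]
tool_rot: [[-0.978, -0.211, -0.0], [-0.211, 0.978, 0.0], [0.0, 0.0, -1.0]]
contact_force: [0.2, 0.1, -4.5]
grip_width: 26.1
grip_force: 99.6
```

```bash
python3 d.py bar_tray -27 48 11
```

```text
target [ 5.7865e+02 -2.0403e+02  1.1000e+01  2.1000e-01] now [ 580.  -203.2  104.8] j6 -2.24 t 24.575 
turn 0.001 shift [ 1.5 -0.5 93.8] grip 26.1 99.6
```

advance(plan=[1.5,-0.5,35,0,0,0,35,0,0,0,15,0,0,0,7,0,0,0,1,0,0,0,0,0,0,0,0,0])

```text
time_s: 25.45
tool_pos: [579.8, -205.3, 13.3]
tool_rot: [[-0.978, -0.21, 0.002], [-0.21, 0.978, -0.001], [-0.002, -0.001, -1.0]]
contact_force: [0.3, -1.4, -5.1]
grip_width: 26.0
grip_force: 99.5
```

advance(plan=[0,0,0,0,0,0,0,0,0,0,0,0], finger_gap=50)

```text
time_s: 25.82
tool_pos: [579.6, -205.2, 12.9]
tool_rot: [[-0.978, -0.21, 0.001], [-0.21, 0.978, -0.001], [-0.001, -0.001, -1.0]]
contact_force: [0.1, 0.1, 0.1]
grip_width: 50.0
grip_force: 0.0
```

advance(plan=[0,0,-20,0,0,0,-45,0,0,0,-35,0,0,0,0,0,0,0,0,0])

```text
time_s: 26.45
tool_pos: [578.9, -204.8, 112.4]
tool_rot: [[-0.978, -0.21, 0.0], [-0.21, 0.978, -0.0], [-0.0, -0.0, -1.0]]
contact_force: [-0.5, 0.4, -0.9]
grip_width: 50.3
grip_force: 0.0
```

```bash
python3 d.py stepped -10 0 60
```

```text
target [ 3.5133e+02 -3.1351e+02  6.0000e+01  1.1000e-01] now [ 578.9 -204.8  112.4] j6 -2.24 t 26.45 
turn 0.102 shift [238.  -83.3  52.4] grip 50.3 0.0
```

advance(plan=[0,0,0,0.102,30,-10,0,0,45,-16,5,0,45,-16,12,0,45,-16,12,0,43,-15,12,0,30,-10,11,0,0,0,0,0,0,0,0,0,0,0,0,0])

```text
time_s: 27.7
tool_pos: [352.4, -313.1, 60.3]
tool_rot: [[-0.994, -0.11, 0.0], [-0.11, 0.994, -0.0], [-0.0, -0.0, -1.0]]
contact_force: [-0.1, 0.9, -0.7]
grip_width: 50.2
grip_force: 0.0
```

```bash
python3 d.py stepped -10 0 6
```

```text
target [ 3.5133e+02 -3.1351e+02  6.0000e+00  1.1000e-01] now [ 352.4 -313.1   60.3] j6 -2.57 t 27.7 
turn 0.001 shift [ 1.1 -0.3 54.3] grip 50.2 0.0
```

Before gripping I'll lower and take one look, because this grasp depends on the high end.

advance(plan=[1,0,25,0,0,0,20,0,0,0,9.5,0,0,0,0,0,0,0,0,0])

```text
time_s: 28.32
tool_pos: [351.2, -314.0, 6.5]
tool_rot: [[-0.994, -0.109, 0.001], [-0.109, 0.994, -0.001], [-0.001, -0.001, -1.0]]
contact_force: [-0.1, -0.4, 1.3]
grip_width: 50.2
grip_force: 0.0
```

```bash
python3 - <<'E'
from h import *
o=[]
for n in('top','side'):
    im=viewer.grab_frame(n); u,v=proj(n,[361,-312,12]).astype(int)
    o.append(np.clip(cv2.resize(im[v-30:v+30,u-39:u+39],None,fx=5,fy=5,interpolation=cv2.INTER_CUBIC)*1.7,0,255).astype(np.uint8))
cv2.imwrite("pics/st.png",np.hstack(o))
E
```

```text
(no output)
```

View pics/st.png

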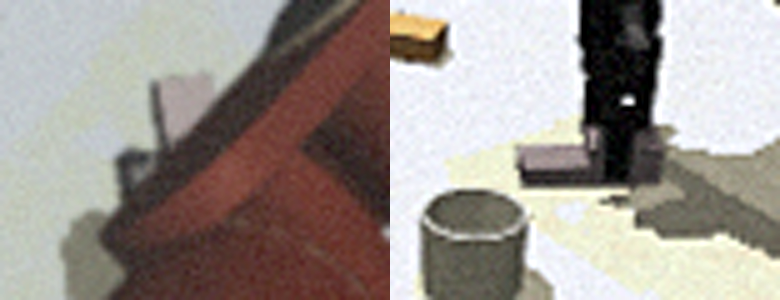

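The side view shows the finger at (620,155) across the high end of the bar, which spans 590–660. It is just behind the step, as intended, so I'll grip.

advance(plan=[0,0,0,0,0,0,0,0,0,0,0,0,0,0,0,0,0,0,0,0,0,0,0,0], finger_gap=15, clamp_n=100)

```text
time_s: 29.18
tool_pos: [350.9, -313.9, 6.5]
tool_rot: [[-0.994, -0.109, 0.001], [-0.109, 0.994, -0.001], [-0.001, -0.001, -1.0]]
contact_force: [-0.9, 2.3, 5.5]
grip_width: 25.7
grip_force: 99.5
```

advance(plan=[0,0,-15,0,0,0,-35,0,0,0,-40,0,0,0,-10,0,0,0,0,0,0,0,0,0])

```text
time_s: 29.92
tool_pos: [349.5, -312.3, 103.4]
tool_rot: [[-0.994, -0.109, -0.002], [-0.109, 0.994, 0.003], [0.002, 0.003, -1.0]]
contact_force: [0.3, 0.3, -3.8]
grip_width: 25.6
grip_force: 99.0
```

```bash
python3 d.py bar_tray -37 -45 100
```

```text
target [ 5.8835e+02 -2.9706e+02  1.0000e+02  2.1000e-01] now [ 349.5 -312.3  103.4] j6 -2.57 t 29.925 
turn -0.102 shift [-236.8  -35.2    2.8] grip 25.6 99.0
```

advance(plan=[0,0,0,-0.102,-30,-4,0,0,-45,-7,0,0,-45,-7,0,0,-45,-7,0,0,-42,-6,0,0,-29.5,-4,0,0,0,0,0,0,0,0,0,0,0,0,0,0])

```text
time_s: 31.18
tool_pos: [587.8, -298.0, 104.5]
tool_rot: [[-0.978, -0.209, -0.002], [-0.209, 0.978, 0.001], [0.001, 0.001, -1.0]]
contact_force: [-0.7, -0.1, -3.3]
grip_width: 25.6
grip_force: 99.0
```

```bash
python3 d.py bar_tray -37 -45 11
```

```text
target [ 5.8835e+02 -2.9706e+02  1.1000e+01  2.1000e-01] now [ 587.8 -298.   104.5] j6 -2.36 t 31.175 
turn -0.001 shift [-0.9  0.7 93.5] grip 25.6 99.0
```

advance(plan=[-1,0.5,35,0,0,0,35,0,0,0,15,0,0,0,7,0,0,0,1.5,0,0,0,0,0,0,0,0,0,0,0,0,0])

```text
time_s: 32.17
tool_pos: [590.4, -297.6, 12.8]
tool_rot: [[-0.978, -0.21, 0.001], [-0.21, 0.978, -0.001], [-0.001, -0.001, -1.0]]
contact_force: [0.3, -0.0, -3.5]
grip_width: 26.0
grip_force: 98.9
```

advance(plan=[0,0,0,0,0,0,0,0,0,0,0,0], finger_gap=50)

```text
time_s: 32.55
tool_pos: [590.3, -297.7, 12.6]
tool_rot: [[-0.978, -0.21, 0.001], [-0.21, 0.978, -0.001], [-0.001, -0.001, -1.0]]
contact_force: [0.5, 0.5, -0.2]
grip_width: 50.1
grip_force: 0.0
```

advance(plan=[0,0,-20,0,0,0,-45,0,0,0,-45,0,0,0,0,0,40,0,-50,0,60,0,-50,0,60,0,-20,0,60,0,0,0,0,0,0,0,0,0,0,0])

```text
time_s: 33.8
tool_pos: [388.2, -340.6, 230.9]
tool_rot: [[-0.978, -0.209, 0.001], [-0.209, 0.978, -0.0], [-0.001, -0.0, -1.0]]
contact_force: [1.3, 0.3, -0.6]
grip_width: 50.1
grip_force: 0.0
```

```bash
python3 - <<'E'
from h import *
t=viewer.grab_frame('top');s=viewer.grab_frame('side')
f=lambda i,k:np.clip(cv2.resize(i,None,fx=k,fy=k,interpolation=cv2.INTER_CUBIC)*1.7,0,255).astype(np.uint8)
a=f(t[85:250,175:475],2.66);b=f(s[130:360,130:450],2.5)
cv2.imwrite("pics/end_t.png",a);cv2.imwrite("pics/end_s.png",b[:, :800])
E
```

```text
(no output)
```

View pics/end_t.png

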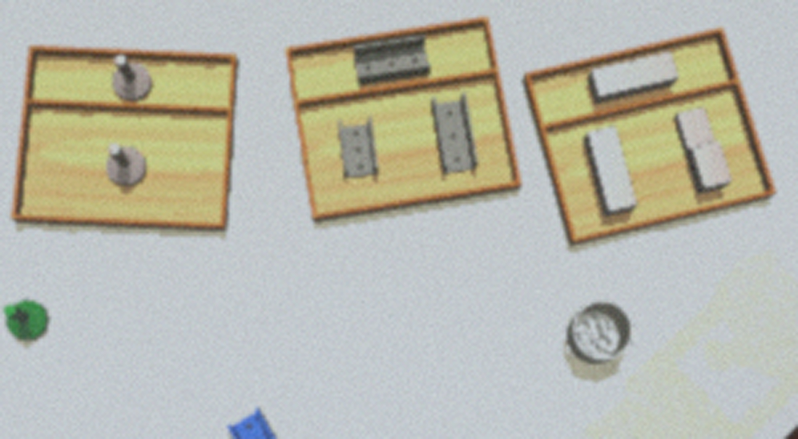

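View pics/end_s.png

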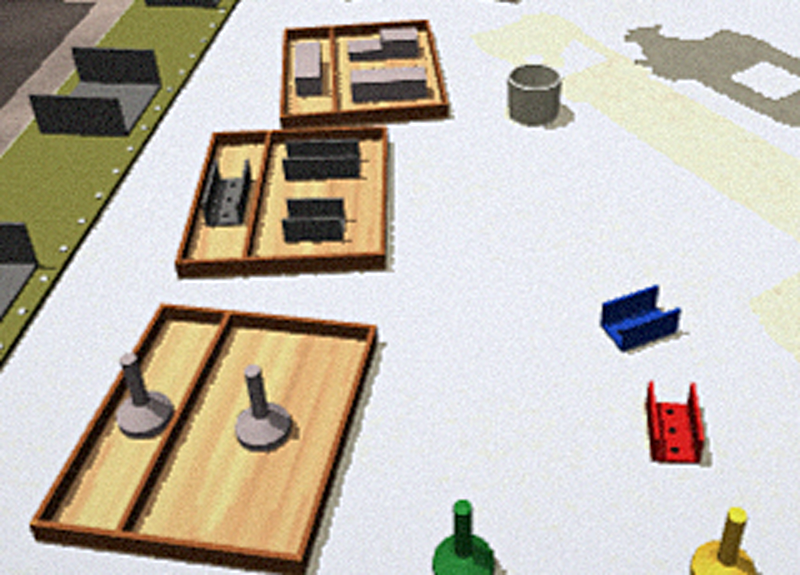

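Both views show all five parts flat and upright in the near bays: the set at (127,165), the channels at (358,150) and (455,135), and the bars at (610,170) and (703,150). The cup at (598,333) is still standing in place.

```bash
python3 -c "
from station import job; print(job.hand_in())"
```

```text
the job is handed in; nothing more can be done
None
```

I put all five parts in the near bays of their matching trays, flat and the same way up as found, left the rivet cup standing in place, and handed the job in at about 34 s; the hand-in returned no verdict.

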